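Turn the wrong-way tube in the culture-tube cradle

ROBOT

A 6-joint arm with a two-finger parallel gripper is mounted at the origin on a cart in front of the work surface, level with it; the furniture and walls round the work are solid. World frame = base frame: x ahead of the robot, y to its left, z up, the work surface at z = 0. Lengths are in m, angles in rad, forces in N, time in s.
With the tool pointing down it reaches from about 0.275 to 0.875 m from the base axis. Payload 12.5 kg.
Tool frame: the origin (TCP) lies at the very end of the fingers, on their centre line; the grasp point (between the pads) lies 19 mm behind it; z points along the fingers, y is the direction in which the jaws open and shut (so a half turn about z gives the same grasp; the last joint's range is limited). The gripper opens to 85 mm and grips with 20 to 120 N. Pads are 22 mm wide; open, the fingers measure 114 mm over their backs; the gripper's body (76 mm by 85 mm) begins 54 mm behind the grasp point. The pads swing forward as they close: fully open they stand 13 mm farther back than shut.
Start: joints at [-1.246, 0.351, 1.652, -0, 1.139, -0.085], TCP at [0.219, -0.504, 0.231] pointing down, gripper open.
Joint ranges: [-2.75, 2.75], [-0.79, 2.1], [0.01, 2.65], [-1.57, 4.71], [0.07, 3.14], [-2.87, 2.87]. Speed limits (rad/s): [2.22, 2.22, 2.79, 3.14, 3.14, 3.14].

INTERFACE

Orientations are given as [roll, pitch, yaw] about the fixed x, y, z axes, in that order (R = Rz(yaw) Ry(pitch) Rx(roll)).
In Python, from workcell import manip gives the robot as it stands.
- The arm moves only by the tool move_arm, never from a script. Its argument "increments" is a list of rows, each a list of 5 numbers: the gripper command: -1 is shut, 1 is fully open, values between are in proportion, then the shift along the tool's x, y, z in units of 40 mm (1.0 is 40 mm), then the turn about the tool's z in units of 5 degrees (1.0 is 5 degrees). In form: [[jaw, tx, ty, tz, yaw], ...]. A call has 1 to 5 rows; each row shifts and turns the pose as measured when the row begins, along the tool's axes as they then stand; what a row does not reach is not made up. A row lasts 1/12 s, in which the tool goes at most 41.7 mm and 7.16 degrees, less where a joint would pass 70% of its speed; a pose out of reach is approached as far as the arm can. A call is refused whole if a number of a shift passes 1 or a number of a turn 1, either way. A call with a gripper value outside its range is refused whole. The fingers move at their own pace and stop on an object; "grip_force" is the grip in N (left out, the last holds). Time passes only in rows, so rows that do not move let the fingers close. It gives the time, the measured TCP pose, the force and the opening at its end, in the units of the state.
- manip.sense(): the state, without advancing time (a new reading comes with each control period).
- manip.read_camera(name): name is "side" or "top" or "wrist"; returns a dict with "pixels" (400x640x3 uint8, red, green, blue), "vertical_fov" (degrees; the focal length in pixels is half the picture's height over the tangent of half this angle, whatever the lens; pixels are square), "cx", "cy" (the principal point, pixels), "T" (4x4, takes a point from camera to world coordinates); the wrist camera has in their place "T_tool_cam" (4x4, takes a point from camera to tool coordinates, whose origin is the TCP and whose axes are the flange's). Camera axes: x right, y down, z forward; pixel columns grow to the right and rows downward; lengths in m; the calibration is good to about 2 mm. A picture is of the moment at which its call begins: read the wrist's pose just before it. There is no depth.
- manip.finish_job(): hands the job in, once; it reports no verdict.
The state is a dict: "t": time; "q": joint angles; "joint_vel": joint speeds; "joint_torque": joint torques, N m; "tool_pos": TCP position; "tool_rot": TCP orientation; "contact_force": force on the tool from outside, world axes, zero at the start; "torque": the same for the moment, N m; "finger_gap": finger opening in m.
Only numpy, scipy, OpenCV 4.12 (cv2) and the standard library are available. Lean on these libraries where they do the work, as an engineer would, in place of code of your own. Each camera call takes 0.05 s, during which the arm holds its last target.

TASK

Three capped culture tubes lie side by side in the metal cradle, and one of them has been laid in the wrong way round. Lift that tube out, turn it end for end and lay it gently back in its own seat, centred as the others are, so that all three caps point the same way. Do not strike the cradle or its wire carrying loops, and leave the other two tubes lying as they are.

Things in the scene. Friction and masses are not known exactly. Their poses are not given: they have to be found in the camera images.
- cradle: Fixed metal cradle, plate 120x284x4 mm. Origin on worktop, z up, +x = the way caps should point. V seats along x at y=-70, 0, 70 mm: a tube in one has its mid-length at x=-75, axis at z=45. Two bars 12 mm thick, at x=-107 and -43, carry the seats (tops z=49; 52 mm free between for fingers). Upright wire loops at y=-135 and 135, x=-120..-30, 75 mm high. Bottles up to 86 mm high stand beyond its +x side.
- tube_a: The tube lying the wrong way round (cap toward the cradle's -x), in any one of the three seats. Glass tube on its side, 22 mm diameter, 150 mm long, one end round, at the other a black ribbed screw cap 28 mm diameter, 26 mm long; about 50 g, balanced near mid-length. Origin on the axis at mid-length, 45 mm above the worktop; +x along the tube to the cap end.
- tube_b: A like tube in another seat, lying the right way round (cap toward the cradle's +x); not to be disturbed. Origin on its axis at mid-length, +x to the cap end. (A tall microscope, not part of the job, stands on the bench at the left, from about world y = 0.25 m on, x from 0.35 to 0.75 m: swing the arm in clear of it.)
- tube_c: A like tube in the remaining seat, lying the right way round; not to be disturbed. Origin on its axis at mid-length, +x to the cap end.
Mind the look-alikes: they are no part of the job. Leave any orange or pink look-alike of the tube_a alone.

How it is judged:
At the end, for the whole second after the job is handed in: The tube lies at rest in its free seat, mid-length within 20 mm along and 10 mm across it, axis 40 to 51 mm above the worktop and within 10 degrees of the cradle's x, cap toward +x like the others; the other two tubes are within 10 mm of where they were (x of tube_a in the frame of cradle between -0.095 and -0.055 m and z of tube_a in the frame of cradle between 0.04 and 0.051 m and (y of tube_a in the frame of cradle between -0.08 and -0.06 m or y of tube_a in the frame of cradle between -0.01 and 0.01 m or y of tube_a in the frame of cradle between 0.06 and 0.08 m) and angle between the x axis of tube_a and the x axis of cradle, either way round below 0.175 rad and x of cradle in the frame of tube_a above 0.03 m and linear speed of tube_a below 0.02 m/s and distance of each of tube_b, tube_c from where it was at the start of the episode below 0.01 m); the robot touches nothing.
It fails at once if another tube is shifted by more than 10 mm (distance of any of tube_b, tube_c from where it was at the start of the episode above 0.01 m).
It fails at once if off its seat or once turned, the tube strikes the cradle or its loops, or is dropped or pressed hard into it (over 40 N) (contact force between tube_a and cradle above 40 N and (z of tube_a in the frame of cradle above 0.048 m or x of cradle in the frame of tube_a above -0.03 m)).
It fails at once if the robot strikes the cradle (over 25 N) (contact force between any of the arm, the fingers and cradle above 25 N).
It also fails if it takes over 42 s, if anything falls off the work surface, if the arm or the gripper's body presses on something with over 40 N, if the wrist force passes 120 N, or if a joint passes its speed limit or range.

## Working session

There is one attempt and no reset: what is moved stays moved. The work goes in short steps, Python scripts to look and compute and a tool call to move; the robot and the scene stay as the last step left them, time stands still between calls to the robot, and variables do not carry over. Pictures are saved under pics/ and viewed, and the job is handed in when it is done.

Besides the shell and the picture viewer there is one more tool, called as name([rows], argument=value, ...), one row to a line, values as JSON. move_arm: Moves the arm, as the interface text tells. Its arguments: {"type":"object","properties":{"increments":{"type":"array"},"grip_force":{"type":"number"}},"required":["increments"]}

```bash
mkdir -p pics; python3 - <<'E'
from workcell import manip
import cv2,numpy as np
s=manip.sense();print({k:np.round(v,3).tolist() for k,v in s.items()})
for n in ["side","top","wrist"]:
    c=manip.read_camera(n);cv2.imwrite(f"pics/{n}0.png",c["pixels"][:,:,::-1])
    print(n,c["vertical_fov"],c["cx"],c["cy"],np.round(c.get("T",c.get("T_tool_cam")),4).tolist())
E
```

```text
{'t': 0.0, 'q': [-1.246, 0.351, 1.652, -0.0, 1.139, -0.085], 'joint_vel': [-0.0, 0.0, -0.0, 0.0, 0.0, 0.001], 'joint_torque': [-0.001, -50.61, -29.141, -0.0, 0.004, 0.0], 'tool_pos': [0.219, -0.504, 0.231], 'tool_rot': [-3.14, -0.0, 0.41], 'contact_force': [0.258, 0.14, 0.892], 'torque': [0.011, 0.027, -0.026], 'finger_gap': 0.085}
side 44.512528617353944 321.8580134845001 202.81947537200958 [[-0.6186, -0.3853, 0.6848, -0.3861], [-0.7853, 0.2762, -0.5541, 0.5659], [0.0243, -0.8805, -0.4734, 0.7029], [0.0, 0.0, 0.0, 1.0]]
top 45.97167736232561 326.06585165518334 198.9079387128364 [[-0.0134, -0.9972, 0.0737, 0.4632], [-0.9999, 0.0127, -0.0089, -0.1953], [0.0079, -0.0738, -0.9972, 1.1826], [0.0, 0.0, 0.0, 1.0]]
wrist 58.95685308373526 319.0137191371322 192.89897343946728 [[-0.0003, -0.9632, -0.2686, 0.0668], [1.0, -0.0001, -0.0007, -0.0006], [0.0007, -0.2686, 0.9632, -0.1439], [0.0, 0.0, 0.0, 1.0]]
```

View pics/top0.png

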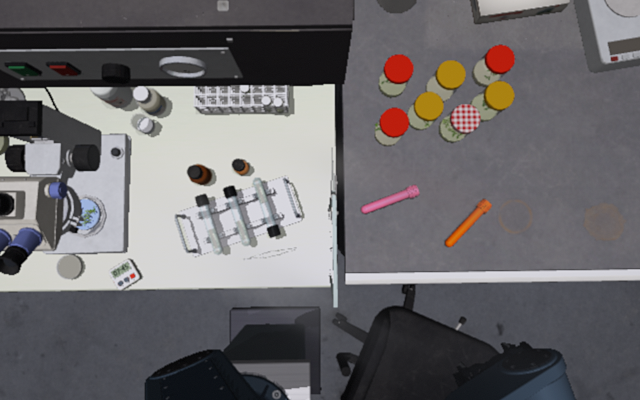

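View pics/side0.png

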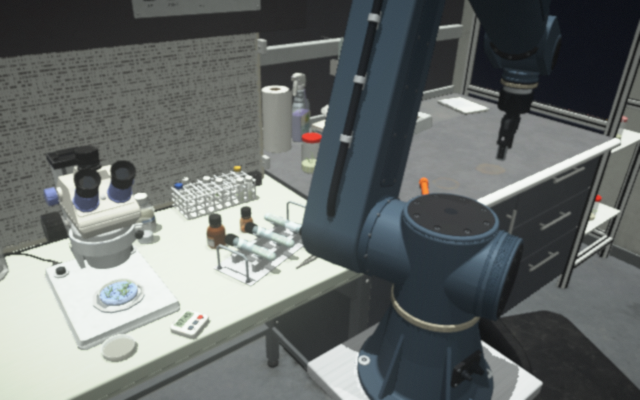

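View pics/wrist0.png

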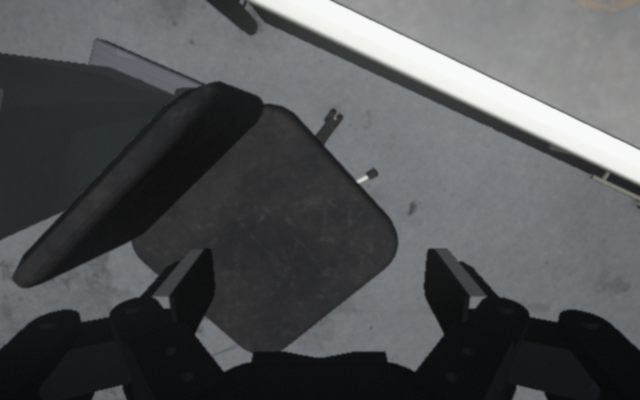

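The top view shows the three tubes. The right-hand one has its cap toward the robot, at about (275,231), so that is tube_a. There is also a pane-like thing near column 335, so I'll zoom in on it.

```bash
python3 - <<'E'
import cv2
a=cv2.imread("pics/top0.png");cv2.imwrite("pics/topz.png",cv2.resize(a[140:310,160:360],None,fx=4,fy=3.5*4/3.5*0.88,interpolation=cv2.INTER_CUBIC)[:600])
cv2.imwrite("pics/topz.png",cv2.resize(a[140:290,150:350],None,fx=4,fy=4,interpolation=cv2.INTER_CUBIC))
a=cv2.imread("pics/side0.png");cv2.imwrite("pics/sidez.png",cv2.resize(a[150:300,170:370],None,fx=4,fy=4,interpolation=cv2.INTER_CUBIC))
E
```

```text
(no output)
```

View pics/topz.png

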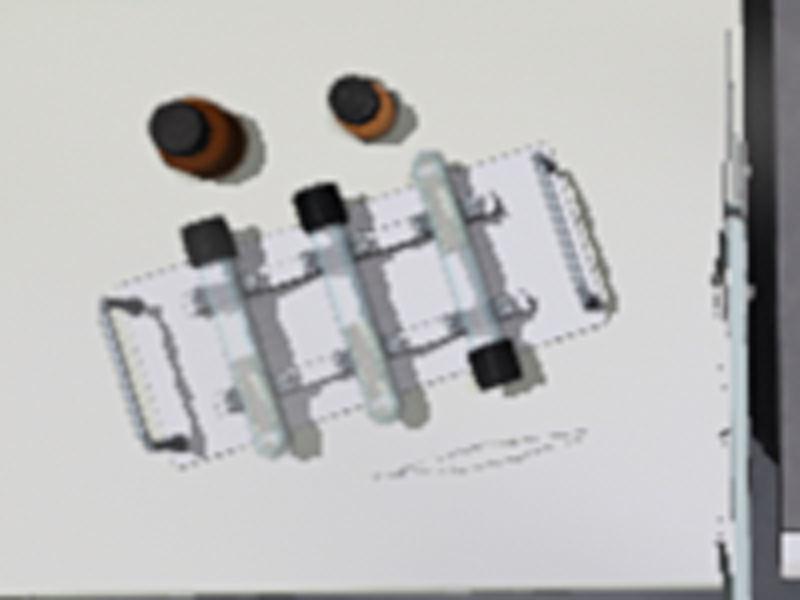

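View pics/sidez.png

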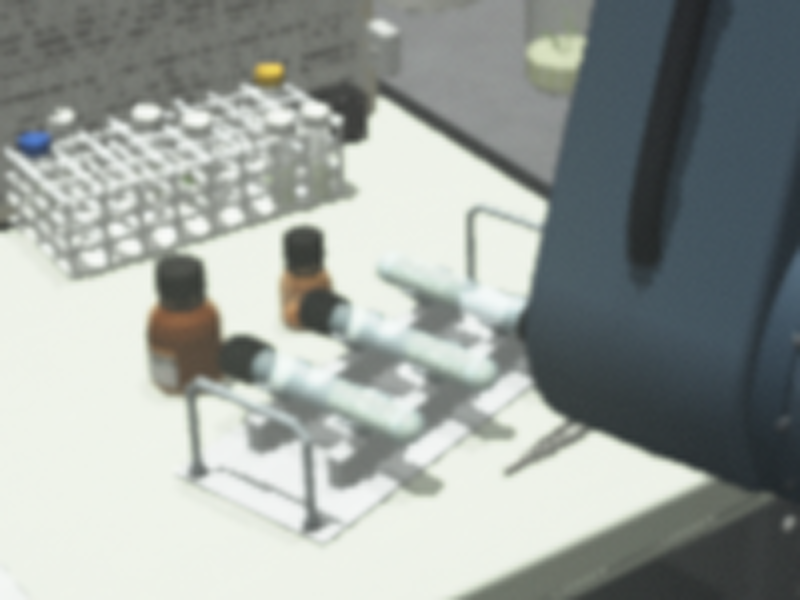

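```bash
cat > h.py <<'E'
import numpy as np,cv2
from workcell import manip
from scipy.spatial.transform import Rotation as R
def f(c): return 200/np.tan(np.radians(c["vertical_fov"])/2)
def ray(c,T,u,v,z):
    d=T[:3,:3]@np.array([(u-c["cx"])/f(c),(v-c["cy"])/f(c),1]);o=T[:3,3]
    return o+d*(z-o[2])/d[2]
def wristT(c,s):
    T=np.eye(4);T[:3,:3]=R.from_euler("xyz",s["tool_rot"]).as_matrix();T[:3,3]=s["tool_pos"]
    return T@np.array(c["T_tool_cam"])
E
python3 - <<'E'
from h import *
c=manip.read_camera("top");T=np.array(c["T"]);p=c["pixels"]
m=(p.max(2)<60).astype(np.uint8);m[:,:185]=0;m[:,300:]=0;m[:185]=0;m[245:]=0
n,l,st,ce=cv2.connectedComponentsWithStats(m)
caps=[]
for i in range(1,n):
    if st[i,4]>40: print(st[i],ce[i]); caps.append(ray(c,T,*ce[i],0.048)); print(caps[-1])
for u,v in [(270,455),(386,420),(428,155)]:
    print("round",ray(c,T,150+u/4,140+v/4,.045))
for u,v in [(105,295),(180,467),(548,143),(610,322)]: print("plate",ray(c,T,150+u/4,140+v/4,.004))
for u,v in [(184,127),(356,100)]: print("bottle",ray(c,T,150+u/4,140+v/4,.08))
for u,v in [(735,210),(745,600)]: print("pane",[ray(c,T,150+u/4,140+v/4,z) for z in (0,.17)])
E
```

```text
[224 186  13  12 108] [229.76851852 191.48148148]
[0.56805945 0.02660158 0.048     ]
[196 195  13  11 101] [201.69306931 199.76237624]
[0.54889646 0.09404974 0.048     ]
[268 225  12  12 106] [273.44339623 230.74528302]
[ 0.47216851 -0.07815293  0.048     ]
round [0.41901589 0.05626241 0.045     ]
round [ 0.43893439 -0.013097    0.045     ]
round [ 0.59849015 -0.03866446  0.045     ]
plate [0.51804068 0.16838774 0.004     ]
plate [0.41079118 0.1209645  0.004     ]
plate [ 0.61001444 -0.10837033  0.004     ]
plate [ 0.49707545 -0.14623211  0.004     ]
bottle [0.61265718 0.09963893 0.08      ]
bottle [ 0.62741663 -0.00124531  0.08      ]
pane [array([ 0.56661   , -0.22539853,  0.        ]), array([ 0.5517513 , -0.22106657,  0.17      ])]
pane [array([ 0.32384629, -0.22806143,  0.        ]), array([ 0.34388576, -0.22334667,  0.17      ])]
```

The geometry is consistent: cradle heading is about 17°, and tube_a's mid-length is near (0.530, -0.059), which matches the seat computed from the plate. I'll rise first so I clear the pane near y=-0.225.

move_arm([
  [0.1,0,0,-0.9,0.3],
  [0.1,0,0,-0.9,0.3],
  [0.1,0,0,-0.9,0.3],
  [0.1,0,0,-0.9,0.3],
  [0.1,0,0,-0.9,0.1],
], grip_force=30)

```text
t: 0.62
tool_pos: [0.2181, -0.5016, 0.4088]
tool_rot: [-3.122, 0.001, 0.291]
contact_force: [0.8, -0.5, -0.6]
finger_gap: 0.0467
```

```bash
python3 - <<'E'
from h import *
s=manip.sense();print(s["t"],s["tool_pos"],s["tool_rot"],s["q"],s["finger_gap"])
for n in ("top","side"): cv2.imwrite(f"pics/{n}1.png",manip.read_camera(n)["pixels"][:,:,::-1])
a=cv2.imread("pics/side1.png");b=cv2.imread("pics/top1.png")[130:330,260:400]
cv2.imwrite("pics/c1.png",np.hstack([a,cv2.resize(b,(160,400))[:,:160]]))
E
```

```text
0.6167 [ 0.21811337 -0.50158747  0.40881669] [-3.12233755e+00  6.86034995e-04  2.91302988e-01] [-1.24571676e+00  2.36836876e-01  1.37523238e+00 -3.53172588e-05
  1.54879069e+00  3.37843015e-02] 0.04673487621247233
```

View pics/c1.png

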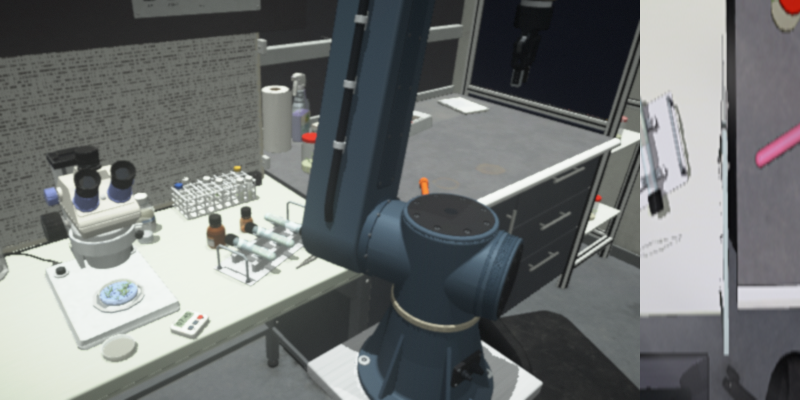

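move_arm([
  [0.1,0,0,-0.9,0],
  [0.1,0,0,-0.9,0],
  [0.1,0.2,-0.4,-0.9,0],
  [0.1,0.5,-0.8,0,0],
  [0.1,0.5,-0.8,0,0],
])

```text
t: 1.13
tool_pos: [0.2407, -0.4151, 0.5208]
tool_rot: [-3.123, 0.001, 0.288]
contact_force: [0.6, -1.0, -0.7]
finger_gap: 0.047
```

```bash
python3 - <<'E'
from h import *
s=manip.sense();print(s["t"],s["tool_pos"],s["tool_rot"],s["q"],s["finger_gap"])
for n in ("wrist",): cv2.imwrite(f"pics/{n}2.png",manip.read_camera(n)["pixels"][:,:,::-1])
E
```

```text
1.1333 [ 0.24074936 -0.41510633  0.52076842] [-3.12304349e+00  1.00139496e-03  2.88222398e-01] [-1.14316823e+00  9.19908772e-02  1.29116286e+00  1.62013977e-03
  1.77694701e+00  1.39731946e-01] 0.04701734126292019
```

View pics/wrist2.png

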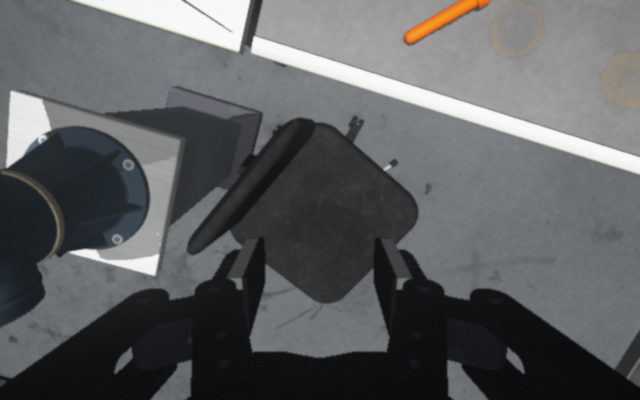

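No tall pane shows from here, only the bench edge. I'll traverse at z≈0.5.

move_arm([
  [0.1,0.79,-0.54,0,0],
  [0.1,0.79,-0.54,0,0],
  [0.1,0.79,-0.54,0,0],
  [0.1,0.79,-0.54,0,0],
  [0.1,0.79,-0.54,0,0],
])

```text
t: 1.6
tool_pos: [0.3623, -0.2584, 0.5221]
tool_rot: [-3.125, 0.001, 0.284]
contact_force: [-0.7, -1.0, 0.1]
finger_gap: 0.0468
```

move_arm([
  [0.1,0.79,-0.54,0,0],
  [0.1,0.79,-0.54,0,0],
  [0.1,0.79,-0.54,0.2,0],
  [0.1,0.79,-0.54,0.5,0],
  [0.1,0.79,-0.54,0.5,0],
])

```text
t: 2.02
tool_pos: [0.4846, -0.1051, 0.4776]
tool_rot: [-3.127, -0.002, 0.285]
contact_force: [1.1, 0.2, -0.4]
finger_gap: 0.0467
```

move_arm([
  [0.1,0.3,-0.2,0.9,0],
  [0.1,0.3,-0.2,0.9,0],
  [0.1,0.3,-0.2,0.9,0],
  [0.1,0.3,-0.1,0.9,-0.1],
  [0.1,0.1,0,0.9,0],
])

```text
t: 2.43
tool_pos: [0.5305, -0.0521, 0.2906]
tool_rot: [-3.129, -0.007, 0.303]
contact_force: [1.4, -0.5, 0.2]
finger_gap: 0.0474
```

move_arm([
  [0.1,0,0,0.9,0],
  [0.1,0,0,0.3,0],
  [0.1,0,0,0,0],
])

```text
t: 2.68
tool_pos: [0.5267, -0.0491, 0.2306]
tool_rot: [-3.122, 0.005, 0.306]
contact_force: [-0.2, 0.3, -0.1]
finger_gap: 0.0472
```

```bash
python3 - <<'E'
from h import *
s=manip.sense();print(s["t"],s["tool_pos"],s["tool_rot"],s["q"],s["finger_gap"])
for n in ("wrist","top"): cv2.imwrite(f"pics/{n}3.png",manip.read_camera(n)["pixels"][:,:,::-1])
E
```

```text
2.6833 [ 0.52667814 -0.04912935  0.23055469] [-3.12206714  0.00528735  0.305554  ] [-0.18841818  0.31948339  1.69830102  0.01617772  1.1377714   1.06998465] 0.04717281630003133
```

View pics/wrist3.png

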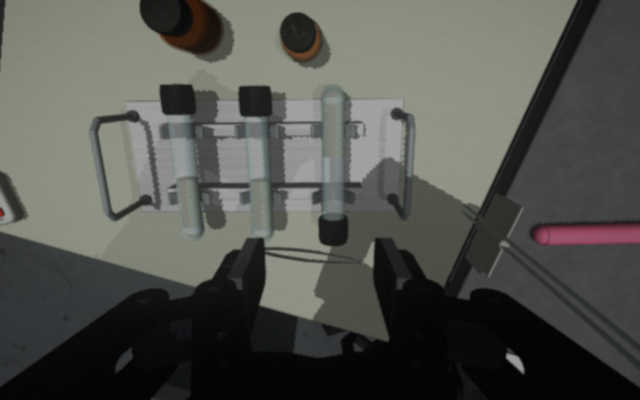

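```bash
python3 - <<'E'
from h import *
s=manip.sense();c=manip.read_camera("wrist");T=wristT(c,s);p=c["pixels"].astype(int)
m=(p.max(2)<45).astype(np.uint8);m[:80]=0;m[247:]=0;m[:,:150]=0;m[:,370:]=0
n,l,st,ce=cv2.connectedComponentsWithStats(m)
for i in range(1,n):
    if st[i,4]>300: print(st[i],ce[i],ray(c,T,*ce[i],.048))
for q in [(333,87),(192,238),(262,238)]: print("round",ray(c,T,*q,.045))
cap=[]
E
```

```text
[161  87  35  29 913] [178.14238773 100.77327492] [0.54600517 0.09443448 0.048     ]
[239  89  32  29 857] [254.69194866 102.58226371] [0.5654148  0.02755938 0.048     ]
[318 216  29  30 676] [332.39201183 231.58727811] [ 0.468044   -0.07810354  0.048     ]
round [ 0.59956826 -0.03586222  0.045     ]
round [0.41631059 0.05539157 0.045     ]
round [ 0.43833318 -0.01272503  0.045     ]
```

move_arm([
  [0.1,0,0.25,0.7,0],
  [0.1,0,0.05,0.7,0],
  [0.1,0,0,0.7,0],
  [0.1,0,0,0.6,0],
  [0.1,0,0,0,0],
])

```text
t: 3.25
tool_pos: [0.539, -0.0622, 0.1337]
tool_rot: [-3.136, -0.019, 0.304]
contact_force: [-0.4, 0.7, -0.5]
finger_gap: 0.0466
```

```bash
cat > st.py <<'E'
from h import *
import sys
s=manip.sense();t=np.array([float(a) for a in sys.argv[1:4]])
M=R.from_euler("xyz",s["tool_rot"]).as_matrix()
print(s["t"],np.round(s["tool_pos"],4),np.round(s["tool_rot"],3),"q",np.round(s["q"],2),"F",np.round(s["contact_force"],1),"gap",s["finger_gap"],"units to target",np.round(M.T@(t-s["tool_pos"])/.04,3))
E
python3 st.py .5285 -.059 .027
```

```text
3.25 [ 0.539  -0.0622  0.1337] [-3.136 -0.019  0.304] q [-0.21  0.45  1.77  0.02  0.9   1.05] F [-0.4  0.7 -0.5] gap 0.04657259629590609 units to target [-0.277 -0.139  2.664]
```

move_arm([
  [0.1,-0.25,-0.1,0.3,0],
  [0.1,0,0,0.3,0],
  [0.1,0,0,0.3,0],
  [0.1,0,0,0.2,0],
  [0.1,0,0,0,0],
])

```text
t: 3.67
tool_pos: [0.5349, -0.0624, 0.0951]
tool_rot: [3.141, -0.03, 0.304]
contact_force: [0.1, 0.8, 0.2]
finger_gap: 0.0473
```

```bash
python3 st.py .5285 -.059 .027
```

```text
3.6667 [ 0.5349 -0.0624  0.0951] [ 3.141 -0.03   0.304] q [-0.21  0.5   1.81  0.02  0.8   1.04] F [0.1 0.8 0.2] gap 0.047307226541419396 units to target [-0.177 -0.13   1.698]
```

move_arm([
  [0.1,-0.15,-0.12,0,0],
  [0.1,-0.08,-0.03,0,0],
  [0.1,0,0,0,0],
])

```text
t: 3.92
tool_pos: [0.5248, -0.0594, 0.096]
tool_rot: [3.14, -0.032, 0.304]
contact_force: [-0.3, 0.7, -0.5]
finger_gap: 0.0471
```

```bash
python3 st.py .5285 -.059 .027
```

```text
3.9167 [ 0.5248 -0.0594  0.096 ] [ 3.14  -0.032  0.304] q [-0.21  0.48  1.84  0.02  0.79  1.04] F [-0.3  0.7 -0.5] gap 0.04710281545641455 units to target [0.036 0.017 1.728]
```

move_arm([
  [0.1,0.02,0.01,0.3,0],
  [0.1,0,0,0.3,0],
  [0.1,0,0,0.3,0],
  [0.1,0,0,0.2,0],
  [0.1,0,0,0,0],
])

```text
t: 4.33
tool_pos: [0.5278, -0.0592, 0.0489]
tool_rot: [3.139, -0.034, 0.304]
contact_force: [-0.1, 0.3, -0.1]
finger_gap: 0.0471
```

```bash
python3 st.py .5285 -.059 .027
```

```text
4.3333 [ 0.5278 -0.0592  0.0489] [ 3.139 -0.034  0.304] q [-0.21  0.57  1.85  0.02  0.69  1.04] F [-0.1  0.3 -0.1] gap 0.04708855031476602 units to target [-0.002 -0.001  0.547]
```

move_arm([
  [0.1,0,0,0.25,0],
  [0.1,0,0,0.2,0],
  [0.1,0,0,0.1,0],
  [0.1,0,0,0,0],
])

```text
t: 4.67
tool_pos: [0.5285, -0.059, 0.0238]
tool_rot: [3.14, -0.033, 0.304]
contact_force: [-0.4, 0.5, -0.6]
finger_gap: 0.0471
```

```bash
python3 st.py .5285 -.059 .027; python3 - <<'E'
from h import *
cv2.imwrite("pics/w4.png",manip.read_camera("wrist")["pixels"][:,:,::-1])
E
```

```text
4.6667 [ 0.5285 -0.059   0.0238] [ 3.14  -0.033  0.304] q [-0.21  0.61  1.86  0.02  0.64  1.04] F [-0.4  0.5 -0.6] gap 0.04705811795528872 units to target [ 0.002  0.001 -0.08 ]
```

View pics/w4.png

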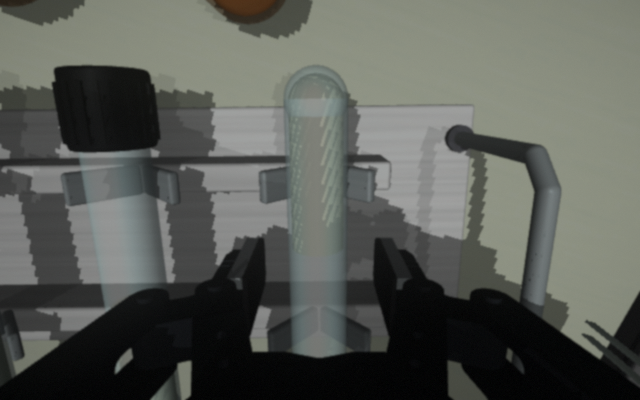

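The tube (columns 290–347) is centred between the fingers and aligned with them. Closing now.

move_arm([
  [-0.3,0,0,0,0],
  [-0.6,0,0,0,0],
  [-1,0,0,0,0],
  [-1,0,0,0,0],
  [-1,0,0,0,0],
], grip_force=35)

```text
t: 5.13
tool_pos: [0.5291, -0.0585, 0.0255]
tool_rot: [3.139, -0.035, 0.304]
contact_force: [0.8, 0.4, -0.4]
finger_gap: 0.0208
```

move_arm([
  [-1,0,0,0,0],
  [-1,0,0,-0.1,0],
  [-1,0,0,-0.2,0],
  [-1,0,0,-0.3,0],
  [-1,0,0,-0.3,0],
])

```text
t: 5.55
tool_pos: [0.5269, -0.059, 0.0629]
tool_rot: [3.14, -0.032, 0.304]
contact_force: [0.1, 0.4, -0.2]
finger_gap: 0.021
```

```bash
python3 st.py .5285 -.059 .2
```

```text
5.55 [ 0.5269 -0.059   0.0629] [ 3.14  -0.032  0.304] q [-0.21  0.54  1.85  0.02  0.72  1.04] F [ 0.1  0.4 -0.2] gap 0.021025178410311235 units to target [ 0.148  0.016 -3.425]
```

Held at a gap of 21 mm, with the TCP at (0.529, -0.0585, 0.0255). Lifting.

move_arm([
  [-1,0,0,-0.6,0],
  [-1,0,0,-0.7,0],
  [-1,0,0,-0.7,0],
  [-1,0,0,-0.7,0],
  [-1,0,0,-0.6,0],
])

```text
t: 5.97
tool_pos: [0.5205, -0.0601, 0.2038]
tool_rot: [3.141, -0.031, 0.304]
contact_force: [0.5, 0.3, -0.3]
finger_gap: 0.021
```

move_arm([
  [-1,0,0,-0.5,0],
  [-1,0,0,-0.3,0],
  [-1,0,0,-0.1,0],
  [-1,0,0,0,0],
])

```text
t: 6.3
tool_pos: [0.5202, -0.0608, 0.2522]
tool_rot: [3.134, -0.042, 0.304]
contact_force: [-0.0, -0.8, -0.3]
finger_gap: 0.0209
```

```bash
python3 st.py .5285 -.059 .2; python3 - <<'E'
from h import *
a=manip.read_camera("wrist")["pixels"][:,:,::-1];b=manip.read_camera("side")["pixels"][:,:,::-1][100:350,150:400]
cv2.imwrite("pics/w5.png",np.hstack([cv2.resize(a,(480,300)),cv2.resize(b,(300,300))]))
E
```

```text
6.3 [ 0.5202 -0.0608  0.2522] [ 3.134 -0.042  0.304] q [-0.21  0.26  1.72  0.02  1.12  1.05] F [-0.  -0.8 -0.3] gap 0.02087030914730918 units to target [0.156 0.01  1.312]
```

View pics/w5.png

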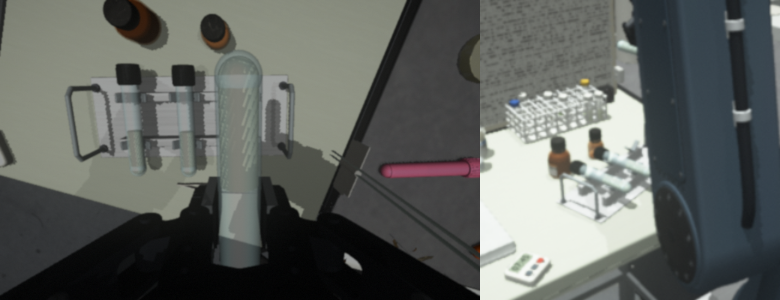

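The tube is lifted level and the neighbours haven't moved. Next I turn by -180° about tool z (q6 from 1.05 to about -2.09, within range).

move_arm([
  [-1,0,0,0,-0.5],
  [-1,0,0,0,-0.8],
  [-1,0,0,0,-1],
  [-1,0,0,0,-1],
  [-1,0,0,0,-1],
])

```text
t: 6.82
tool_pos: [0.5172, -0.0602, 0.2446]
tool_rot: [3.129, -0.028, 0.692]
contact_force: [-0.2, 0.6, -1.1]
finger_gap: 0.021
```

move_arm([
  [-1,0,0,0,-1],
  [-1,0,0,0,-1],
  [-1,0,0,0,-1],
  [-1,0,0,0,-1],
  [-1,0,0,0,-1],
])

```text
t: 7.23
tool_pos: [0.5142, -0.0596, 0.2375]
tool_rot: [3.13, -0.017, 1.15]
contact_force: [-0.5, 0.5, -0.4]
finger_gap: 0.0208
```

move_arm([
  [-1,0,0,0,-1],
  [-1,0,0,0,-1],
  [-1,0,0,0,-1],
  [-1,0,0,0,-1],
  [-1,0,0,0,-1],
])

```text
t: 7.65
tool_pos: [0.5112, -0.059, 0.2305]
tool_rot: [3.136, -0.013, 1.609]
contact_force: [0.3, -0.2, -0.1]
finger_gap: 0.021
```

move_arm([
  [-1,0,0,0,-1],
  [-1,0,0,0,-1],
  [-1,0,0,0,-1],
  [-1,0,0,0,-1],
  [-1,0,0,0,-1],
])

```text
t: 8.07
tool_pos: [0.5081, -0.0583, 0.2235]
tool_rot: [3.141, -0.018, 2.068]
contact_force: [-0.9, 0.0, -0.6]
finger_gap: 0.0206
```

move_arm([
  [-1,0,0,0,-1],
  [-1,0,0,0,-1],
  [-1,0,0,0,-1],
  [-1,0,0,0,-1],
  [-1,0,0,0,-1],
])

```text
t: 8.48
tool_pos: [0.5049, -0.0577, 0.2166]
tool_rot: [3.138, -0.027, 2.527]
contact_force: [-0.5, 0.1, -0.9]
finger_gap: 0.0206
```

```bash
python3 st.py .5285 -.059 .2
```

```text
8.4833 [ 0.5049 -0.0577  0.2166] [ 3.138 -0.027  2.527] q [-0.21  0.3   1.76  0.02  1.1  -1.18] F [-0.5  0.1 -0.9] gap 0.020634263353220234 units to target [-0.512  0.312  0.403]
```

move_arm([
  [-1,0,0,-0.1,-1],
  [-1,0,0,-0.1,-1],
  [-1,0,0,-0.1,-1],
  [-1,0,0,-0.1,-1],
  [-1,0,0,-0.1,-1],
])

```text
t: 8.9
tool_pos: [0.5018, -0.0574, 0.2296]
tool_rot: [3.126, -0.037, 2.986]
contact_force: [0.1, 0.8, -0.8]
finger_gap: 0.0206
```

move_arm([
  [-1,0,0,0,-1],
  [-1,0,0,0,-1],
  [-1,0,0,0,-1],
  [-1,0,0,0,-1],
  [-1,0,0,0,-0.7],
])

```text
t: 9.32
tool_pos: [0.4992, -0.0568, 0.2239]
tool_rot: [3.106, -0.037, -2.864]
contact_force: [0.4, -0.2, -1.0]
finger_gap: 0.0206
```

move_arm([
  [-1,-0.2,0,0,0],
  [-1,-0.2,0,0,0],
  [-1,0,0,0,0],
])

```text
t: 9.57
tool_pos: [0.5148, -0.0519, 0.2205]
tool_rot: [3.104, -0.041, -2.865]
contact_force: [-0.1, -0.2, -0.0]
finger_gap: 0.021
```

```bash
python3 st.py .528 -.059 .2;python3 - <<'E'
from h import *
a=manip.read_camera("wrist")["pixels"][:,:,::-1];b=manip.read_camera("top")["pixels"][:,:,::-1][100:300,150:350]
cv2.imwrite("pics/w6.png",np.hstack([cv2.resize(a,(480,300)),cv2.resize(b,(300,300))]))
E
```

```text
9.5667 [ 0.5148 -0.0519  0.2205] [ 3.104 -0.041 -2.865] q [-0.2   0.33  1.71  0.02  1.15 -2.05] F [-0.1 -0.2 -0. ] gap 0.020971051276059693 units to target [-0.291 -0.281  0.49 ]
```

View pics/w6.png

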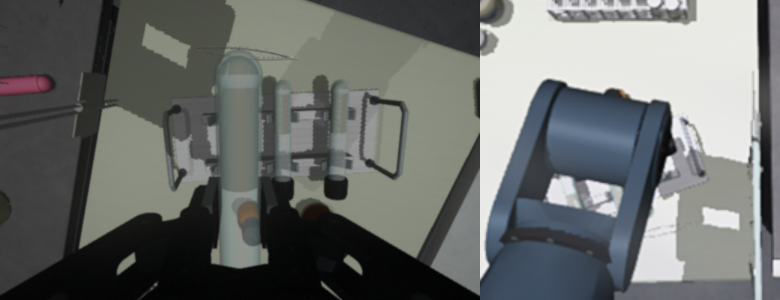

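The turn is complete: in the wrist view the round end now points toward the robot and all the caps point the same way. Next I correct xy and yaw, then descend slowly.

move_arm([
  [-1,-0.15,-0.15,0.3,-0.3],
  [-1,-0.15,-0.12,0.4,0],
  [-1,0,0,0.4,0],
  [-1,0,0,0.3,0],
  [-1,0,0,0,0],
])

```text
t: 10.08
tool_pos: [0.5265, -0.0578, 0.1619]
tool_rot: [3.104, -0.039, -2.842]
contact_force: [0.3, -0.2, -0.2]
finger_gap: 0.0209
```

```bash
python3 st.py .527 -.0585 .027
```

```text
10.0833 [ 0.5265 -0.0578  0.1619] [ 3.104 -0.039 -2.842] q [-0.2   0.42  1.74  0.02  1.04 -2.08] F [ 0.3 -0.2 -0.2] gap 0.020948711661974036 units to target [-0.14  -0.148  3.368]
```

move_arm([
  [-1,-0.03,-0.03,0.4,0],
  [-1,-0.02,-0.03,0.4,0],
  [-1,-0.02,-0.02,0.4,0],
  [-1,0,0,0.2,0],
  [-1,0,0,0,0],
])

```text
t: 10.5
tool_pos: [0.5285, -0.0589, 0.1064]
tool_rot: [3.105, -0.037, -2.846]
contact_force: [0.4, 0.4, -0.8]
finger_gap: 0.0205
```

```bash
python3 st.py .527 -.0585 .027;python3 - <<'E'
from h import *
a=manip.read_camera("wrist")["pixels"][:,:,::-1]
cv2.imwrite("pics/w7.png",a)
E
```

```text
10.5 [ 0.5285 -0.0589  0.1064] [ 3.105 -0.037 -2.846] q [-0.21  0.5   1.77  0.02  0.92 -2.08] F [ 0.4  0.4 -0.8] gap 0.020471440182478304 units to target [-0.042 -0.051  1.985]
```

View pics/w7.png

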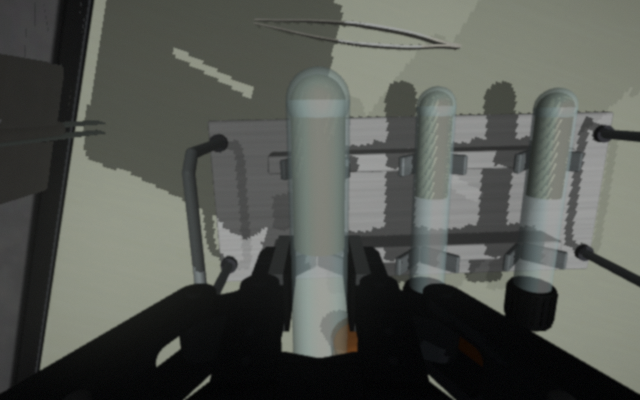

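move_arm([
  [-1,-0.03,-0.03,0.3,0],
  [-1,-0.01,-0.01,0.3,0],
  [-1,0,0,0.3,0],
  [-1,0,0,0.2,0],
  [-1,0,0,0,0],
])

```text
t: 10.97
tool_pos: [0.5308, -0.0594, 0.0624]
tool_rot: [3.108, -0.032, -2.846]
contact_force: [1.4, -0.2, -1.2]
finger_gap: 0.0207
```

```bash
python3 st.py .527 -.0585 .027
```

```text
10.9667 [ 0.5308 -0.0594  0.0624] [ 3.108 -0.032 -2.846] q [-0.21  0.58  1.79  0.02  0.82 -2.08] F [ 1.4 -0.2 -1.2] gap 0.02065879393291299 units to target [0.056 0.02  0.887]
```

move_arm([
  [-1,0.05,0.02,0.15,0],
  [-1,0,0,0.15,0],
  [-1,0,0,0.15,0],
  [-1,0,0,0,0],
])

```text
t: 11.3
tool_pos: [0.528, -0.0588, 0.0431]
tool_rot: [3.109, -0.031, -2.846]
contact_force: [-0.2, 0.3, -0.0]
finger_gap: 0.0207
```

```bash
python3 st.py .527 -.0585 .027
```

```text
11.3 [ 0.528  -0.0588  0.0431] [ 3.109 -0.031 -2.846] q [-0.21  0.6   1.8   0.02  0.78 -2.09] F [-0.2  0.3 -0. ] gap 0.020710848949974214 units to target [0.008 0.002 0.403]
```

move_arm([
  [-1,0,0,0.1,0],
  [-1,0,0,0.1,0],
  [-1,0,0,0.07,0],
  [-1,0,0,0,0],
])

```text
t: 11.63
tool_pos: [0.5279, -0.0586, 0.0315]
tool_rot: [3.109, -0.03, -2.846]
contact_force: [0.5, 0.1, -0.1]
finger_gap: 0.0209
```

```bash
python3 st.py .527 -.0585 .027
```

```text
11.6333 [ 0.5279 -0.0586  0.0315] [ 3.109 -0.03  -2.846] q [-0.21  0.62  1.81  0.02  0.75 -2.09] F [ 0.5  0.1 -0.1] gap 0.02088845005992072 units to target [0.017 0.006 0.113]
```

Small steps from here, watching the force.

move_arm([
  [-1,0,0,0.06,0],
  [-1,0,0,0.03,0],
  [-1,0,0,0,0],
])

```text
t: 11.88
tool_pos: [0.528, -0.0586, 0.0277]
tool_rot: [3.109, -0.03, -2.846]
contact_force: [1.1, 0.4, 0.5]
finger_gap: 0.0211
```

```bash
python3 st.py .527 -.0585 .0255;python3 - <<'E'
from h import *
a=manip.read_camera("wrist")["pixels"][:,:,::-1]
cv2.imwrite("pics/w8.png",a)
E
```

```text
11.8833 [ 0.528  -0.0586  0.0277] [ 3.109 -0.03  -2.846] q [-0.21  0.63  1.81  0.02  0.75 -2.09] F [1.1 0.4 0.5] gap 0.021109586296403 units to target [0.02  0.007 0.056]
```

View pics/w8.png

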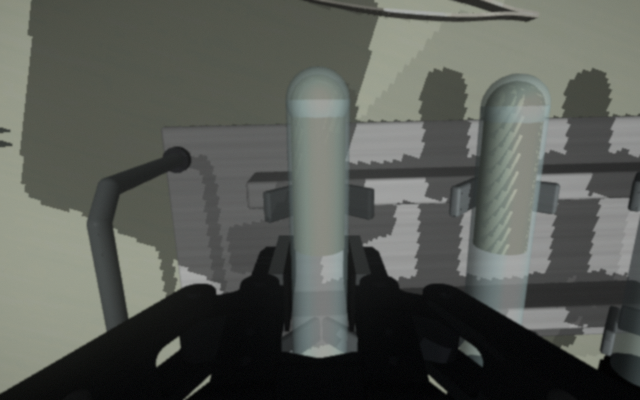

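move_arm([
  [-1,0,0,0.03,0],
  [-1,0,0,0.02,0],
  [-1,0,0,0,0],
])

```text
t: 12.18
tool_pos: [0.5281, -0.0586, 0.0259]
tool_rot: [3.11, -0.029, -2.846]
contact_force: [-0.8, 0.5, 0.4]
finger_gap: 0.0212
```

```bash
python3 st.py .527 -.0585 .0255
```

```text
12.1833 [ 0.5281 -0.0586  0.0259] [ 3.11  -0.029 -2.846] q [-0.21  0.63  1.81  0.02  0.74 -2.09] F [-0.8  0.5  0.4] gap 0.021192416745357056 units to target [0.026 0.01  0.011]
```

Back at grasp height with no significant force. I'll open gradually to a gap of about 45 mm.

move_arm([
  [-0.45,0,0,0,0],
  [-0.4,0,0,0,0],
  [-0.3,0,0,0,0],
  [-0.1,0,0,0,0],
  [0.1,0,0,0,0],
])

```text
t: 12.6
tool_pos: [0.5284, -0.0586, 0.0262]
tool_rot: [3.11, -0.029, -2.846]
contact_force: [0.2, -0.0, 0.8]
finger_gap: 0.0463
```

move_arm([
  [0.1,0,0,0,0],
  [0.1,0,0,0,0],
])

```text
t: 12.77
tool_pos: [0.5284, -0.0586, 0.0263]
tool_rot: [3.11, -0.029, -2.846]
contact_force: [0.0, 0.3, -0.9]
finger_gap: 0.0466
```

```bash
python3 st.py .527 -.0585 .0255;python3 - <<'E'
from h import *
a=manip.read_camera("wrist")["pixels"][:,:,::-1]
cv2.imwrite("pics/w9.png",a)
E
```

```text
12.7667 [ 0.5284 -0.0586  0.0263] [ 3.11  -0.029 -2.846] q [-0.21  0.63  1.81  0.02  0.74 -2.09] F [ 0.   0.3 -0.9] gap 0.046615557133591154 units to target [0.033 0.013 0.022]
```

View pics/w9.png

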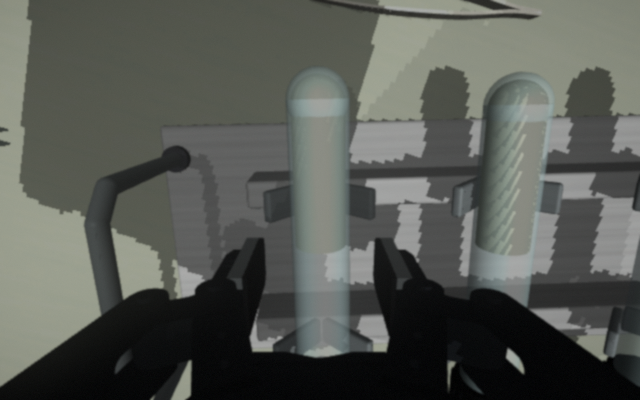

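The tube rests in its seat and the fingers are clear on both sides. Rising straight up.

move_arm([
  [0.1,0,0,-0.2,0],
  [0.1,0,0,-0.3,0],
  [0.1,0,0,-0.4,0],
  [0.1,0,0,-0.5,0],
  [0.1,0,0,-0.6,0],
])

```text
t: 13.23
tool_pos: [0.5291, -0.06, 0.1082]
tool_rot: [3.106, -0.036, -2.846]
contact_force: [1.0, 0.7, -0.0]
finger_gap: 0.0469
```

move_arm([
  [0.1,0,0,-0.8,0],
  [0.1,0,0,-0.8,0],
  [0.1,0,0,-0.6,0],
  [0.1,0,0,-0.3,0],
  [0.1,0,0,0,0],
])

```text
t: 13.65
tool_pos: [0.5345, -0.0627, 0.2238]
tool_rot: [3.112, -0.026, -2.846]
contact_force: [1.0, -0.2, -0.1]
finger_gap: 0.0469
```

```bash
python3 st.py .527 -.0585 .0255;python3 - <<'E'
from h import *
s=manip.sense();c=manip.read_camera("wrist");T=wristT(c,s)
cv2.imwrite("pics/w10.png",c["pixels"][:,:,::-1])
E
```

```text
13.65 [ 0.5345 -0.0627  0.2238] [ 3.112 -0.026 -2.846] q [-0.21  0.35  1.67  0.01  1.16 -2.08] F [ 1.  -0.2 -0.1] gap 0.046894414974370566 units to target [0.02  0.008 4.962]
```

View pics/w10.png

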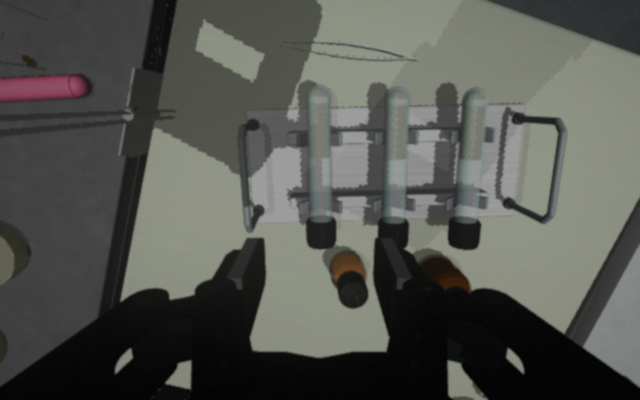

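```bash
python3 - <<'E'
from h import *
s=manip.sense();c=manip.read_camera("wrist");T=wristT(c,s)
u=np.array([.955,.297])
for n,cp,r in [("a",(320,233),(319,87)),("b",(393,233),(397,87)),("c",(465,233),(476,87))]:
    p=ray(c,T,*cp,.048)[:2];q=ray(c,T,*r,.045)[:2]
    print(n,p,q,"mid",((p-.062*u)+(q+.075*u))/2,"ang",np.degrees(np.arctan2(*(p-q)[::-1])))
print(manip.finish_job())
E
```

```text
a [ 0.58439705 -0.04023961] [ 0.45572825 -0.08011328] mid [ 0.52627015 -0.05824595] ang 17.217887288437126
b [0.56469335 0.02764356] [ 0.43567766 -0.01423685] mid [0.50639301 0.00863385] ang 17.984201080362315
c [0.54499498 0.09550837] [0.41509957 0.05337267] mid [0.48625477 0.07637102] ang 17.972120627336647
the job is handed in; nothing more can be done
None
```

I lifted tube_a from the right-hand seat (cradle y = -70 mm), turned it half a turn well above the cradle, and laid it back in the same seat. I then released it, rose clear and handed the job in at about 14 s; `finish_job` gives no verdict.

- **Tube_a:** in the last wrist picture all three caps point to the cradle's +x. Tube_a's mid-length is at about (0.526, -0.058) m, within about 2 mm of the expected seat centre, with an axis heading of 17.2° against a cradle heading of about 17–18°. I did not measure its height after release, but in the picture it lies in its V seat.
- **Other tubes:** tube_b and tube_c measure within 2 mm of where they were at the start, which is about the calibration error.
- **Forces:** the readings at the end of each move call stayed within about 1.5 N throughout, so I saw no sign of a strike.

One thing differed from the commands: the tool's tilt drifted by up to about 2.5° during moves. The tube still went in nearly level and centred. No check failed.

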